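# Bolt down a blind flange crosswise with a T-handled box spanner

### The arm

A 6-joint arm with a two-finger parallel gripper is mounted at the origin on a cart in front of the work surface, level with it; the furniture and walls round the work are solid. World frame = base frame: x ahead of the robot, y to its left, z up, the work surface at z = 0. Lengths are in mm, angles in rad, forces in N, time in s.
With the tool pointing down it reaches from about 350 to 975 mm from the base axis. Payload 7.1 kg.
Tool frame: the origin (TCP) lies on the front face of the gripper's body, between the roots of the fingers; the fingertips stand 80 mm ahead of it and the grasp point (between the pads) lies 61 mm ahead of it (env.tips_ahead is the distance from the TCP to the fingertips, in mm); z points along the fingers, y is the line along which they close (so a half turn about z gives the same grasp; the last joint's range is limited). The gripper opens to 88 mm and grips with 3 to 60 N. Pads are 20 mm wide; open, the fingers measure 115 mm over their backs; the gripper's body (75 mm by 178 mm) begins 61 mm behind the grasp point.
Start: joints at [-1.25, 0.423, 1.63, -0, 1.089, -0.019], TCP at [208.329, -589.241, 302.675] pointing down, gripper open.
Joint ranges: [-3, 3], [-0.9, 2.11], [0.09, 2.58], [-1.31, 4.45], [0.11, 2.69], [-2.54, 2.54]. Speed limits (rad/s): [2.39, 2.39, 3.01, 3.14, 3.14, 3.14].

### API

Orientations are given as a unit quaternion [x, y, z, w].
In Python, from station import env, set_gripper, viewer, workorder gives the robot as it stands. Calls block until the motion is done:
- env.reach(position, orientation): joint-space move of the TCP to a pose.
- env.move_l(position, rot=None, rate=150, f_stop=None): straight line of the TCP; rot=None keeps the orientation; rate is the mean speed in mm/s. With f_stop (N) it stops when the force on the tool has changed by that much, and returns True; else False.
- env.move_joints(angles): joint-space move.
- set_gripper(opening): finger opening in mm; the grip force is fixed at half the most; returns when the fingers have stopped.
- env.hold(seconds).
- env.ik(position, orientation): joint angles nearest the present ones, or None.
- env.read_state(): the state.
- viewer.camera(name): name is "side" or "top" or "wrist"; returns the picture (400x640x3 uint8, blue, green, red); there is no depth.
- viewer.camera_params(name): a dict with "fx", "fy", "cx", "cy" (pixels), "pose" (4x4, takes a point from camera to world coordinates); the wrist camera has in their place "tool_from_camera" (4x4, takes a point from camera to tool coordinates, whose origin is the TCP and whose axes are the flange's). Camera axes: x right, y up, looking along -z (the intrinsics and any distortion apply to the point x, -y, -z); pixel columns grow to the right and rows downward; lengths in mm; the calibration is good to about 2 mm. A picture is of the moment at which its call begins: read the wrist's pose just before it. camera_params takes no time and is no camera call.
A pose or a line that the arm cannot do raises env.IKError and nothing moves.
- workorder.sign_off(): hands the job in; it is judged then, once.
The state is a dict: "time_s": time; "qpos": joint angles; "dq": joint speeds; "tau": joint torques, N m; "tool_pos": TCP position; "orientation": TCP orientation; "force": force on the tool from outside, world axes, zero at the start; "wrist_torque": the same for the moment, N m; "width": finger opening in mm; "grip_force": force on a finger pad.
Only numpy, scipy, OpenCV 4.12 (cv2) and the standard library are available. Lean on these libraries where they do the work, as an engineer would, in place of code of your own. Each camera call takes 0.05 s, during which the arm holds its last target. There are 200 camera calls.

### The job

Lift the T-handled box spanner out of the wooden block and use it to tighten the four nuts on the pipe cover clockwise, crosswise (each nut, then the one opposite) and in two passes: first turn each nut only about half a flat (30 degrees), then go round crosswise again until each nut comes up solid. Feel for it: press and turn gently, stop when a nut goes solid and do not force it any further. Touch cover and nuts with nothing but the spanner, leave the oil can, the marker and the spare nut alone, and at the end stand the spanner back in its hole in the block.

Things in the scene. Friction and masses are not known exactly. Their poses are not given: they have to be found in the camera images.
- flange: pipe fitting, fixed to the bench: flanged stub on a 140 mm square plate, under a round steel cover 150 mm across. Origin on the bench under its centre, z up. Its nuts sit on a 110 mm circle at 45 (nut_a), 135 (nut_b), 225 (nut_c), 315 degrees (nut_d) counter-clockwise from its x axis: a is opposite c, b opposite d. A brass-capped nipple sticks out 92 mm to its -x
- cover_center (a point): centre of the cover's top face, 69 mm above the bench. On it lie four washers, 33 mm across and 3 mm thick, under the nuts; on a washer (72 mm above the bench) the spanner's mouth comes to rest when it is fully over a nut
- spanner: T-handled box spanner, 139 mm tall, 0.28 to 0.46 kg, upright in the block. Origin: centre of its open lower end (mouth), z up the stem, x along the cross bar. The lower 34 mm are a hexagonal tube, 35.2 mm across flats outside, 26 mm inside, flared to 32 mm over the last 5 mm at the mouth, two of its corners in line with the cross bar
- spanner_bar (a point): middle of the spanner's cross bar, 132 mm above its mouth. The bar is 14 mm square and 150 mm long; the stem below it is 14 mm square too, down to 48 mm above the mouth, so that fingers can close flat on bar and stem together
- tool_block: hardwood tool block, 80 x 150 x 48 mm (x, y, z), fixed to the bench, origin under its centre; one round hole, 48 mm across and 36 mm deep, at y = -34 mm of the block, holds the spanner; a short drift pin stands in its other half
- block_hole (a point): centre of the floor of the block's hole, 12 mm above the bench: here the spanner's mouth rests. The hole's rim is 36 mm higher
- oil_can: green oil can with a long spout, 159 mm tall, standing by: not needed. Origin under it
- paint_marker: white and red paint marker lying on the bench, 136 mm long: not needed. Origin under its middle
- spare_nut: rusty loose nut lying on the bench, 24 mm across flats, 13 mm high: not needed. Origin under it
- stud_a (a point): point on stud axis at the top face of nut_a, 85 mm above the bench; turns with the fitting, not with the nut. Steel hexagon nut, 24 mm across flats, 13 mm high; its flats may point any way. The stud end stands 3 mm above it and passes inside the spanner. One corner of the nut has a yellow paint mark
- nut_a (a joint): turn of nut_a in rad, growing clockwise from above (tightening); 0 to 0.12 at the start. The flats' own direction is not measured: see or feel it. The spanner has 0.17 rad play either way. The nut turns at about 0.25 N m; at its own angle between 0.94 and 1.10 it goes solid and the torque climbs by about 0.2 N m per 0.05 rad the spanner still gives; tight at 0.45, forced over 0.8
- stud_b (a point): point on stud axis at the top face of nut_b, 85 mm above the bench; turns with the fitting, not with the nut. Steel hexagon nut, 24 mm across flats, 13 mm high; its flats may point any way. The stud end stands 3 mm above it and passes inside the spanner. One corner of the nut has a yellow paint mark
- nut_b (a joint): turn of nut_b in rad, growing clockwise from above (tightening); 0 to 0.12 at the start. The flats' own direction is not measured: see or feel it. The spanner has 0.17 rad play either way. The nut turns at about 0.25 N m; at its own angle between 0.94 and 1.10 it goes solid and the torque climbs by about 0.2 N m per 0.05 rad the spanner still gives; tight at 0.45, forced over 0.8
- stud_c (a point): point on stud axis at the top face of nut_c, 85 mm above the bench; turns with the fitting, not with the nut. Steel hexagon nut, 24 mm across flats, 13 mm high; its flats may point any way. The stud end stands 3 mm above it and passes inside the spanner. One corner of the nut has a yellow paint mark
- nut_c (a joint): turn of nut_c in rad, growing clockwise from above (tightening); 0 to 0.12 at the start. The flats' own direction is not measured: see or feel it. The spanner has 0.17 rad play either way. The nut turns at about 0.25 N m; at its own angle between 0.94 and 1.10 it goes solid and the torque climbs by about 0.2 N m per 0.05 rad the spanner still gives; tight at 0.45, forced over 0.8
- stud_d (a point): point on stud axis at the top face of nut_d, 85 mm above the bench; turns with the fitting, not with the nut. Steel hexagon nut, 24 mm across flats, 13 mm high; its flats may point any way. The stud end stands 3 mm above it and passes inside the spanner. One corner of the nut has a yellow paint mark
- nut_d (a joint): turn of nut_d in rad, growing clockwise from above (tightening); 0 to 0.12 at the start. The flats' own direction is not measured: see or feel it. The spanner has 0.17 rad play either way. The nut turns at about 0.25 N m; at its own angle between 0.94 and 1.10 it goes solid and the torque climbs by about 0.2 N m per 0.05 rad the spanner still gives; tight at 0.45, forced over 0.8
There are look-alikes about, which are no part of the job. Of the things that look like the tool_block, the larger one is meant.

How it is judged:
By the outcome, as a careful person would: the job done as asked, in the order asked, and still so for the second after the job is handed in, with the robot touching nothing.
It also fails if it takes over 72 s, if anything falls off the work surface, if the arm or the gripper's body presses on something with over 40 N, if the wrist force passes 120 N, or if a joint passes its speed limit or range.

## Working session

There is one attempt and no reset: what is moved stays moved. The work goes in short steps, each a Python script; the robot and the scene stay as the last script left them, time stands still between calls to the robot, and variables do not carry over. Pictures are saved under pics/ and viewed, at most 10 in all, crops included, and the job is handed in when it is done.

```bash
ls; mkdir -p pics
python3 - <<'E'
from station import env, set_gripper, viewer, workorder
import cv2,numpy as np
print(env.read_state())
a=viewer.camera("top");b=viewer.camera("side")
cv2.imwrite("pics/top0.png",a);cv2.imwrite("pics/side0.png",b)
for n in("top","side","wrist"):print(n,viewer.camera_params(n))
E
```

```text
pics
{'time_s': 0.0, 'qpos': array([-1.25002692e+00,  4.23867109e-01,  1.63066460e+00, -5.58276548e-05,
        1.08856705e+00, -1.89909245e-02]), 'dq': array([ 1.78139215e-05, -3.47500938e-04,  6.22956321e-04, -6.31868566e-04,
       -1.46099283e-03, -1.03625195e-05]), 'tau': array([-2.30436090e-03, -5.44623506e+01, -2.73664159e+01,  6.41263998e-02,
        2.26998772e-02, -1.39996869e-04]), 'tool_pos': array([ 208.17584659, -588.86988793,  301.89517038]), 'orientation': array([ 9.85602562e-01,  1.69076971e-01, -1.37636998e-04, -7.40781301e-04]), 'force': array([-0.19281784, -0.74277198,  0.67565526]), 'wrist_torque': array([ 0.10133332,  0.01162339, -0.01466498]), 'grip_force': 0.0, 'width': 87.74332426969659}
top {'fx': 414.4794100399467, 'fy': 414.4794100399467, 'cx': 314.6410662955746, 'cy': 202.38930005738814, 'pose': array([[ 1.76581922e-02,  9.92564716e-01, -1.20430369e-01,
         3.81003895e+02],
       [-9.99101702e-01,  2.21573317e-02,  3.61225806e-02,
        -1.08012098e+01],
       [ 3.85224146e-02,  1.19684327e-01,  9.92064355e-01,
         1.17442409e+03],
       [ 
[... 306 characters left out ...]
4650932e-01, -9.02283513e-01,
        -8.09296176e+02],
       [ 6.17264006e-03,  9.04979712e-01,  4.25409942e-01,
         4.83133702e+02],
       [ 0.00000000e+00,  0.00000000e+00,  0.00000000e+00,
         1.00000000e+00]])}
wrist {'fx': 306.51474574395036, 'fy': 306.51474574395036, 'cx': 315.77213697574354, 'cy': 195.50065175918158, 'tool_from_camera': array([[-7.55958248e-04,  9.68686244e-01,  2.48286910e-01,
         6.77216259e+01],
       [ 9.99999611e-01,  8.44956070e-04, -2.51883466e-04,
        -3.81893208e-01],
       [-4.53787581e-04,  2.48286624e-01, -9.68686506e-01,
        -8.13415106e+01],
       [ 0.00000000e+00,  0.00000000e+00,  0.00000000e+00,
         1.00000000e+00]])}
```

View pics/top0.png

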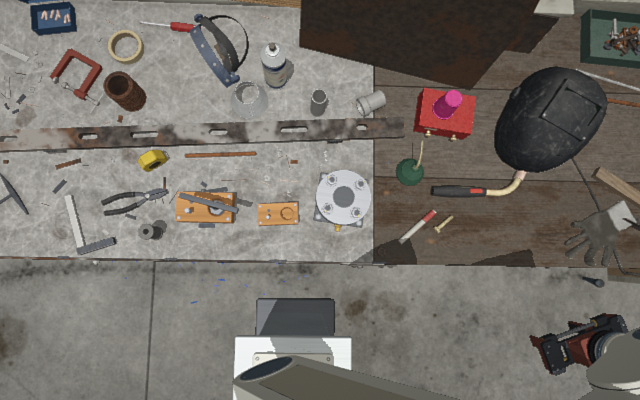

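View pics/side0.png

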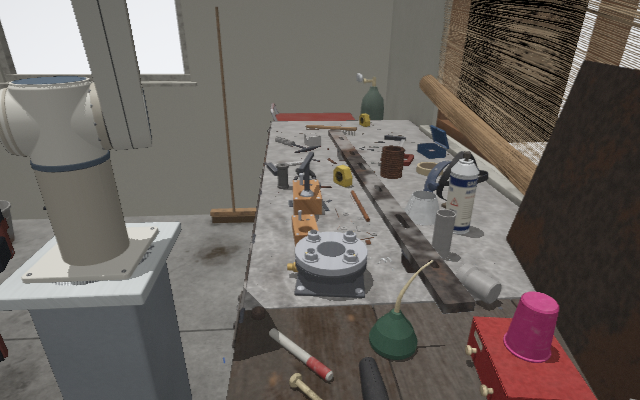

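The top view shows two wooden blocks. The larger is at (206,207), with a T-bar across it at about (208,200); the smaller look-alike is at (278,214). The cover is at (343,196) with its brass nipple at (338,228). The oil can is at (410,172) and the marker at (418,226). What could be taken for the spanner is the dark pliers at (135,200), the steel square at (85,230) and the grey cylinder at (152,231). I choose the T-bar standing in the larger block and will check it in a close view.

```bash
cat > h.py <<'E'
from station import env, set_gripper, viewer, workorder
import cv2,numpy as np
from scipy.spatial.transform import Rotation as R
def campose(n):
    p=viewer.camera_params(n)
    if n!="wrist": return p,p["pose"]
    s=env.read_state();T=np.eye(4);T[:3,:3]=R.from_quat(s["orientation"]).as_matrix();T[:3,3]=s["tool_pos"]
    return p,T@p["tool_from_camera"]
def ray(p,P,u,v):
    d=P[:3,:3]@np.array([(u-p["cx"])/p["fx"],-(v-p["cy"])/p["fy"],-1.]);return P[:3,3],d
def onz(p,P,u,v,z):
    o,d=ray(p,P,u,v);return o+d*(z-o[2])/d[2]
def proj(p,P,X):
    c=P[:3,:3].T@(np.asarray(X,float)-P[:3,3]);return np.array([p["cx"]-p["fx"]*c[0]/c[2],p["cy"]+p["fy"]*c[1]/c[2]])
def down(yaw):  # tool down; tool x axis at world angle yaw, tool y at yaw-90
    return (R.from_euler("z",yaw)*R.from_euler("x",np.pi)).as_quat()
E
python3 - <<'E'
from h import *
p,P=campose("top")
for n,u,v,z in [("bar",208,200,144),("blk",206,207,48),("small",278,214,30),("cover",343,196,69),("nipple",338,228,30),("can",410,172,30)]:print(n,onz(p,P,u,v,z).round())
c=viewer.camera("top")[165:245,160:390];cv2.imwrite("pics/c1.png",cv2.resize(c,None,fx=3.4,fy=3.4,interpolation=cv2.INTER_CUBIC))
q=env.read_state()["orientation"];print(R.from_quat(q).as_matrix().round(2))
for X in([420,260],[420,-90]):
  for y in(0,np.pi/2,np.pi,-np.pi/2):
    j=env.ik([X[0],X[1],330],down(y));print(X,y,None if j is None else j.round(2))
E
```

```text
bar [506. 217. 144.]
blk [499. 242.  48.]
small [485.  48.  30.]
cover [ 534. -127.   69.]
nipple [ 450. -118.   30.]
can [ 613. -321.   30.]
[[ 0.94  0.33 -0.  ]
 [ 0.33 -0.94  0.  ]
 [ 0.   -0.   -1.  ]]
[420, 260] 0 [ 0.53  0.2   1.89 -0.    1.06  2.1 ]
[420, 260] 1.5707963267948966 [ 0.53  0.2   1.89 -0.    1.06  0.53]
[420, 260] 3.141592653589793 [ 0.53  0.2   1.89  0.    1.06 -1.04]
[420, 260] -1.5707963267948966 None
[420, -90] 0 [-0.24  0.09  2.01 -0.    1.04  1.33]
[420, -90] 1.5707963267948966 [-0.24  0.09  2.01 -0.    1.04 -0.24]
[420, -90] 3.141592653589793 [-0.24  0.09  2.01  0.    1.04 -1.81]
[420, -90] -1.5707963267948966 None
```

View pics/c1.png

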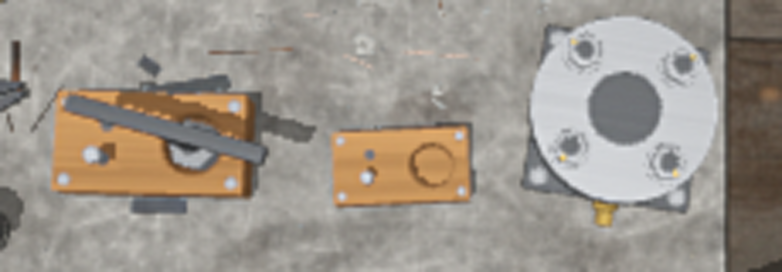

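The crop confirms the choice: the T-bar stands in the hole of the larger block, and the small block's hole is empty. The cover shows four nuts with yellow marks. Next are close looks at both from the wrist.

Run:
```python
from h import *
import pickle
env.reach([534,-127,254],down(np.pi/2-.2)); env.hold(.3)
s=env.read_state();print(s["time_s"],s["tool_pos"],s["force"],s["wrist_torque"])
out=[(campose("wrist"),viewer.camera("wrist"))]
env.reach([506,217,315],down(1.30)); env.hold(.3)
s=env.read_state();print(s["time_s"],s["tool_pos"],s["force"],s["wrist_torque"])
out.append((campose("wrist"),viewer.camera("wrist")))
pickle.dump(out,open("looks.pkl","wb"))
for i,(c,im) in enumerate(out): cv2.imwrite(f"pics/w{i}.png",im)
```

```text
2.4917 [ 533.94179481 -127.45163575  253.99829144] [ 0.13361757  0.25397384 -0.03033575] [-0.02845684 -0.08827337 -0.00070038]
4.1583 [506.24545058 216.30145719 314.85415504] [-0.04532743  0.01093822  0.34837635] [-0.00333992 -0.11967199  0.0076434 ]
```

View pics/w0.png

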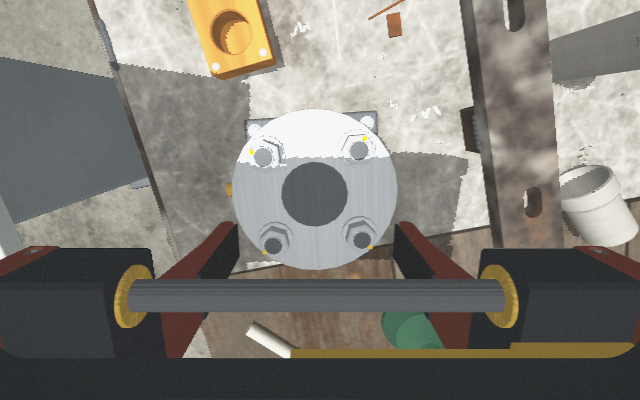

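View pics/w1.png

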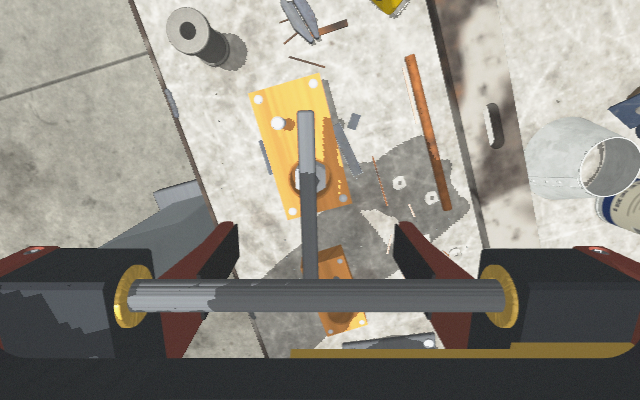

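Wrist view 0: the studs are at about (263,157), (359,150), (273,245) and (361,240), and each has a yellow mark. View 1: the bar runs from (306,111) down past (308,280), with the hole at about (310,178). Now to measure and enlarge.

Run:
```python
from h import *
import pickle
L=pickle.load(open("looks.pkl","rb"))
(p,P),im=L[0]
hsv=cv2.cvtColor(im,cv2.COLOR_BGR2HSV)
m=cv2.inRange(hsv,(22,120,120),(35,255,255));m[:, :235]=0;m[:,400:]=0;m[:120]=0;m[270:]=0
n,_,st,ce=cv2.connectedComponentsWithStats(m)
for i in range(1,n):print("yel",st[i,4],ce[i].round(1),onz(p,P,*ce[i],83).round(1))
tiles=[]
for u,v in((263,157),(359,150),(273,245),(361,240)):
    tiles.append(cv2.resize(im[v-20:v+20,u-20:u+20],(300,300),interpolation=cv2.INTER_NEAREST))
cv2.imwrite("pics/nuts.png",np.vstack([np.hstack(tiles[:2]),np.hstack(tiles[2:])]))
(q,Q),_=L[1]
print("wrist bar end",onz(q,Q,306,111,151),"row200 edges",onz(q,Q,300,200,151),onz(q,Q,316,200,151))
for u,v in((258,99),(313,83),(345,198),(292,212)):print("screw",onz(q,Q,u,v,48).round(1))
print("hole",onz(q,Q,309.5,177.5,48).round(1))
t,T=campose("top")
for u,v in((65,100),(263,155)):print("top bar end",onz(t,T,160+u/3.4,165+v/3.4,151).round(1))
```

```text
yel 16 [364.1 138.2] [582.6 -85.2  83. ]
yel 13 [251.4 151.4] [490.3 -77.2  83. ]
yel 10 [369.7 246.7] [ 572.1 -180.    83. ]
yel 10 [264.5 252. ] [ 479.3 -166.2   83. ]
wrist bar end [518.3892065  287.93849448 151.        ] row200 edges [493.89095456 220.91960043 151.        ] [506.6647148  217.34512409 151.        ]
screw [469.2 316.6  48. ]
screw [531.1 316.3  48. ]
screw [532.7 183.4  48. ]
screw [467.7 183.7  48. ]
hole [499.2 218.2  48. ]
top bar end [517.6 286.3 151. ]
top bar end [480.6 142.2 151. ]
```

View pics/nuts.png

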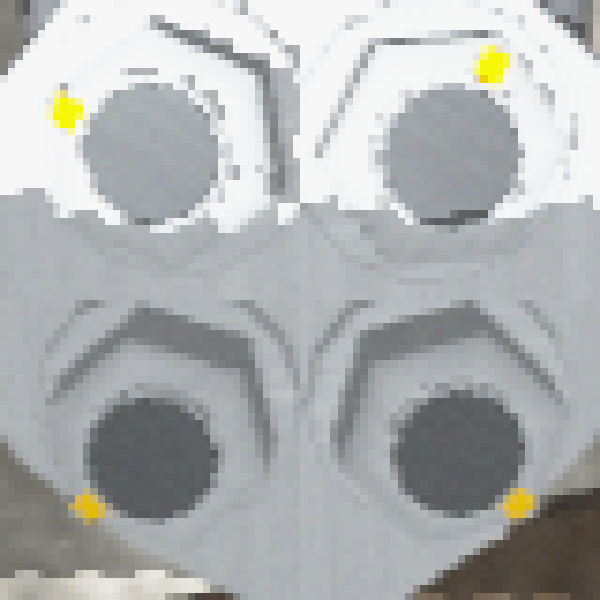

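The zoom gives clear stud circles and corner marks. I'll compute the fitting and the nut directions next.

Run:
```python
from h import *
import pickle,json
(p,P),im=pickle.load(open("looks.pkl","rb"))[0]
S=[onz(p,P,u,v,88)[:2] for u,v in((262.5,156.9),(358.9,149.5),(272.8,245.4),(361.8,240.2))]
M=[onz(p,P,u,v,85)[:2] for u,v in((251.4,151.4),(364.1,138.2),(264.5,252.),(369.7,246.7))]
t,T=campose("top")
# top-view crop studs, nearest: (568,146),(585,50),(669,162),(682,65)
for u,v in((570,146),(585,50),(669,160),(683,64)):print("top stud",onz(t,T,160+u/3.4,165+v/3.4,88)[:2].round(1))
S=np.array(S);M=np.array(M);c=S.mean(0)
a=np.arctan2(*(S-c).T[::-1]);print("S",S.round(1),"c",c,"r",np.hypot(*(S-c).T),"ang",np.degrees(a))
d=M-S;print("mark r",np.hypot(*d.T),"ang",np.degrees(np.arctan2(d[:,1],d[:,0])), "mod60",np.degrees(np.arctan2(d[:,1],d[:,0]))%60)
# nipple direction
print("nipple",onz(p,P,229,189,32)[:2])
```

```text
top stud [498.9 -85. ]
top stud [574.8 -95.7]
top stud [ 489.6 -162.3]
top stud [ 565.5 -172.9]
S [[ 499.1  -83. ]
 [ 576.4  -92.7]
 [ 489.3 -159.5]
 [ 565.9 -170.2]] c [ 532.65642743 -126.35098317] r [54.80830055 55.1543647  54.61342477 55.02550364] ang [ 127.68891502   37.60113652 -142.62480818  -52.87513751]
mark r [10.20711909  9.72754194 11.05119528 10.66311691] ang [ 144.81549523   52.28764333 -148.04965408  -55.50025565] mod60 [24.81549523 52.28764333 31.95034592  4.49974435]
nipple [ 446.96355735 -112.86077861]
```

Nuts: a (576,-93), b (499,-83), c (489,-160), d (566,-170), with the fitting at yaw -7.5°. Now I'll pick up the spanner and time small rotations.

Run:
```python
from h import *
def st(n):
    s=env.read_state();print(n,round(s["time_s"],2),s["tool_pos"].round(1),s["force"].round(2),s["wrist_torque"].round(3),round(s["width"],1),round(s["grip_force"],1));return s
q=down(np.radians(75.4))
env.move_l([499.5,215.4,199],q,rate=150);st("at")
set_gripper(10);st("grip")
env.move_l([499.5,215.4,290],rate=150);st("up")
j=env.read_state()["qpos"].copy();j[5]-=.04;env.move_joints(j);st("mj.04")
env.move_l([499.5,215.4,290],down(np.radians(75.4)+.08),rate=50);st("ml")
s=env.read_state();print(R.from_quat(s["orientation"]).as_euler("zyx",degrees=True))
env.hold(.2);st("hold")
j=env.read_state()["qpos"].copy();j[5]-=.5;env.move_joints(j);st("mj.5")
cv2.imwrite("pics/side1.png",viewer.camera("side")[100:300,230:430])
```

```text
at 5.13 [500.  215.7 199.7] [ 0.12 -0.85 -0.29] [-0.011 -0.065  0.054] 87.7 0.0
grip 6.26 [499.4 215.4 199. ] [ 0.12  0.01 -1.2 ] [ 0.016 -0.061 -0.02 ] 14.2 30.0
up 7.02 [498.9 215.1 289.1] [-0.63 -0.67 -3.3 ] [-0.009 -0.075 -0.021] 13.8 30.0
mj.04 7.27 [498.3 214.9 287.9] [-0.52 -1.06 -3.37] [-0.12  -0.038  0.043] 13.7 30.0
ml 7.52 [499.4 215.4 289.6] [ 0.21  0.46 -2.61] [-0.042 -0.036  0.051] 13.4 30.0
[-7.98910916e+01 -3.84437587e-02  1.79984690e+02]
hold 7.72 [499.5 215.4 289.9] [-0.14  0.09 -3.58] [-0.049 -0.075 -0.023] 14.3 30.0
mj.5 8.27 [499.4 215.4 289.9] [ 0.15  0.28 -3.66] [-0.058 -0.069  0.018] 14.0 30.0
```

View pics/side1.png

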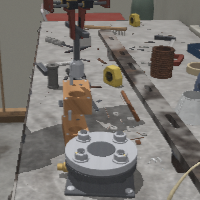

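The spanner is in the grip and clear of the block. Now the visit routine, starting with nut a, pass 1.

```bash
cat > v.py <<'E'
from h import *
import json,os
C=np.array([532.66,-126.35]);Y0=np.radians(-7.55)
N={n:C+55*np.array([np.cos(Y0+np.radians(a)),np.sin(Y0+np.radians(a))]) for n,a in zip("abcd",(45,135,225,315))}
F="state.json"
D=json.load(open(F)) if os.path.exists(F) else {n:np.radians(v) for n,v in dict(a=52.3,b=24.8,c=31.95,d=4.5).items()}
def yaw():
    m=R.from_quat(env.read_state()["orientation"]).as_matrix();return np.arctan2(m[1,0],m[0,0])
def tz(): env.hold(.1);return env.read_state()["wrist_torque"][2]
def seat(n,pref):
    y=D[n]+np.pi/3*np.round((np.radians(pref)-D[n])/(np.pi/3))
    env.move_l([*N[n],286],down(y),rate=180)
    env.hold(.15);b=env.read_state()["wrist_torque"][2]
    hit=env.move_l([*N[n],257],rate=60,f_stop=8)
    s=env.read_state();z=s["tool_pos"][2]
    print(n,"yaw",round(y,3),"hit",hit,"pos",s["tool_pos"].round(1),"F",s["force"].round(1),"T",s["wrist_torque"].round(2),"b",round(b,3),"t",round(s["time_s"],1))
    return y,z,b
def turn(n,y,z): env.move_l([*N[n],z],down(y),rate=50)
def leave(n,y,z):
    turn(n,y+.12,z);env.move_l([*N[n],286],rate=120)
    print("left t",round(env.read_state()["time_s"],1))
def contact(n,y,z,b):
    for i in range(12):
        y-=.04;turn(n,y,z);T=tz()-b;print(round(y,3),round(T,3),end="; ")
        if T>.17:break
    return y
def pass1(n,pref=95):
    y,z,b=seat(n,pref)
    if z>264: print("NOT SEATED");return False
    y=contact(n,y,z,b);y0=y
    for k in range(4):
        y-=.125;turn(n,y,z);print(round(y,3),round(tz()-b,3),end="; ")
    print("yaw meas",round(yaw(),3))
    D[n]=y+.17;json.dump(D,open(F,"w"));leave(n,y,z);return True
E
python3 - <<'E'
from v import *
print(pass1("a"))
E
```

```text
a yaw 1.96 hit True pos [576.1 -92.7 258.5] F [-0.1  0.9  4.9] T [-0.03  0.09  0.02] b -0.031 t 10.8
1.92 0.046; 1.88 0.044; 1.84 0.063; 1.8 0.102; 1.76 0.173; 1.635 0.144; 1.51 0.226; 1.385 0.205; 1.26 0.154; yaw meas 1.263
left t 14.8
True
```

Nut a seated and turned about 30° with a steady 0.2 N m drag. Next c, b and d.

Run:
```python
from v import *
for n in "cbd":
    if not pass1(n): break
```

```text
c yaw 1.605 hit True pos [ 488.8 -159.5  258.1] F [-0.2  0.3  4.3] T [-0.01 -0.08 -0.02] b 0.08 t 16.1
1.565 -0.082; 1.525 -0.051; 1.485 0.005; 1.445 -0.041; 1.405 -0.091; 1.365 0.114; 1.325 0.189; 1.2 -0.005; 1.075 0.031; 0.95 0.087; 0.825 0.026; yaw meas 0.828
left t 20.7
b yaw 1.48 hit True pos [498.9 -82.8 257.7] F [-1.7  0.3  8.2] T [-0.04  0.09 -0.04] b -0.0 t 22.0
1.44 0.023; 1.4 -0.039; 1.36 0.046; 1.32 -0.042; 1.28 0.043; 1.24 0.258; 1.115 0.076; 0.99 0.074; 0.865 0.08; 0.74 0.078; yaw meas 0.744
left t 26.3
d yaw 2.173 hit True pos [ 565.8 -169.8  257.8] F [-1.2  1.1  5.3] T [0.08 0.01 0.02] b -0.038 t 28.4
2.133 -0.023; 2.093 0.047; 2.053 0.07; 2.013 0.123; 1.973 0.198; 1.848 0.1; 1.723 0.114; 1.598 0.157; 1.473 0.146; yaw meas 1.476
left t 32.3
```

All four went about half a flat. Pass 2: step to solid, with more careful torque averaging.

```bash
cat >> v.py <<'E'
def tm():
    v=[]
    for _ in range(3): env.hold(.04);v.append(env.read_state()["wrist_torque"][2])
    return np.mean(v)
def pass2(n,pref=70):
    y,z,_=seat(n,pref)
    if z>264: print("NOT SEATED");return False
    y-=.17;c=y
    for k in range(2): y-=.11;turn(n,y,z)
    T=tm();print("start",round(y,3),round(T,3),end="; ")
    while T<.52 and c-y<.85:
        y-=.05 if T<.27 else .025
        turn(n,y,z);T=tm();print(round(c-y,3),round(T,3),end="; ")
    print("END",T>=.52)
    D[n]=y+.17;json.dump(D,open(F,"w"));leave(n,y,z);return T>=.52
E
python3 - <<'E'
from v import *
print(pass2("a"))
E
```

```text
a yaw 1.43 hit True pos [575.9 -93.  257.5] F [0.3 0.7 2. ] T [-0.04 -0.24 -0.01] b -0.002 t 33.5
start 1.04 0.069; 0.27 0.162; 0.32 0.201; 0.37 0.197; 0.42 0.196; 0.47 0.255; 0.52 0.553; END True
left t 37.2
True
```

Nut a came solid at 0.55 N m, so now c, b and d with slightly finer steps.

```bash
sed -i 's/y-=.05 if T<.27 else .025/y-=.04 if T<.28 else .02/' v.py
python3 - <<'E'
from v import *
for n in "cbd":
    if not pass2(n): break
E
```

```text
c yaw 0.995 hit True pos [ 488.8 -159.5  257.7] F [-0.9  1.4  5. ] T [-0.02  0.02 -0.01] b 0.031 t 38.6
start 0.605 0.131; 0.26 0.21; 0.3 0.258; 0.34 0.225; 0.38 0.269; 0.42 0.418; 0.44 0.506; 0.46 0.607; END True
left t 42.7
b yaw 0.91 hit True pos [498.9 -82.9 257.7] F [-0.1 -0.6  5.6] T [-0.1   0.06  0.  ] b 0.034 t 43.9
start 0.52 0.136; 0.26 0.19; 0.3 0.213; 0.34 0.231; 0.38 0.228; 0.42 0.226; 0.46 0.224; 0.5 0.2; 0.54 0.327; 0.56 0.423; 0.58 0.488; 0.6 0.585; END True
left t 49.5
d yaw 1.643 hit True pos [ 565.8 -169.8  257.7] F [ 0.6 -0.   4.6] T [ 0.01 -0.08  0.  ] b -0.016 t 51.6
start 1.253 0.159; 0.26 0.218; 0.3 0.24; 0.34 0.236; 0.38 0.224; 0.42 0.203; 0.46 0.2; 0.5 0.29; 0.52 0.421; 0.54 0.476; 0.56 0.583; END True
left t 56.9
```

Run:
```python
from h import *
env.move_l([499.8,215.8,286],down(np.radians(75.4)),rate=220);env.hold(.2)
hit=env.move_l([499.8,215.8,203],rate=110,f_stop=12);z=env.read_state()["tool_pos"][2]
if not hit: hit=env.move_l([499.8,215.8,197],rate=30,f_stop=5)
s=env.read_state();print(hit,z,s["tool_pos"],s["force"],s["time_s"])
if s["tool_pos"][2]<203:
    set_gripper(60);env.move_l([499.8,215.8,300],rate=150)
    im=viewer.camera("side");cv2.imwrite("pics/end.png",cv2.resize(np.hstack([im[120:280,230:430],viewer.camera("top")[150:310,160:390][:160]]),None,fx=1.8,fy=1.8))
print(env.read_state()["time_s"])
```

```text
True 203.50888318624723 [500.5487538  216.03825096 197.86955166] [-0.63858067 -0.90178255  5.23740347] 60.1667
61.9667
```

View pics/end.png

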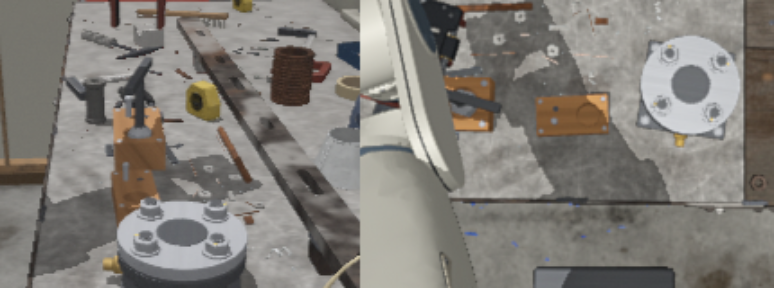

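The spanner stands upright in the large block's hole (about (135,110) in the left half), the gripper is clear, and the cover is undisturbed. I'm handing the job in.

```bash
python3 -c "
from station import workorder
print(workorder.sign_off())"
```

```text
the job is handed in; nothing more can be done
None
```

I tightened all four nuts crosswise (a, c, b, d) in two passes, first about 30° each, then to solid at about 0.55–0.61 N m, stood the spanner back in its hole and handed the job in at about 62 s on the robot's clock.

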